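# Clear the clean bench: used glassware and instruments into the wash tray

## Robot

A 6-joint arm with a two-finger parallel gripper is mounted at the origin on the work surface. World frame = base frame: x ahead of the robot, y to its left, z up, the work surface at z = 0. Lengths are in m, angles in degrees, forces in N, time in s.
With the tool pointing down it reaches from about 0.375 to 0.925 m from the base axis. Payload 5.7 kg.
Tool frame: the origin (TCP) lies midway between the tips of the shut fingers; the grasp point (between the pads) lies 19 mm behind it; z points along the fingers, y is the line along which they close (so a half turn about z gives the same grasp; the last joint's range is limited). The gripper opens to 85 mm and grips with 20 to 120 N. Pads are 22 mm wide; open, the fingers measure 114 mm over their backs; the gripper's body (76 mm by 85 mm) begins 54 mm behind the grasp point. The pads swing forward as they close: fully open they stand 13 mm farther back than shut.
Start: joints at [-74.949, 20.558, 86.54, -0, 72.909, -6.595], TCP at [0.221, -0.558, 0.231] pointing down, gripper open.
Joint ranges: [-170.27, 170.27], [-57.76, 135], [12.27, 136.19], [-55.21, 235.2], [11.17, 155.16], [-170.74, 170.74]. Speed limits (degrees/s): [136.94, 136.94, 180, 180, 180, 180].

## Interface

Orientations are given as a 3x3 rotation matrix whose columns are the frame's x, y, z axes.
In Python, from rig import arm gives the robot as it stands.
- The arm moves only by the tool move_arm, never from a script. Its argument "series" is text: rows parted by semicolons, each of 7 numbers parted by spaces: the shift along the tool's x, y, z in m, then the turn, a rotation vector about the tool's x, y, z in rad, then the opening, from 0 (shut) to 1 (fully open). In form: dx dy dz rx ry rz grip; .... A call has 1 to 12 rows; each row is the pose to reach, as a shift and turn from the pose commanded when the call began, along the tool's axes at that moment; what a row does not reach only later rows make up. A row lasts 1/10 s, in which the tool goes at most 50 mm and 8.59 degrees, less where a joint would pass 70% of its speed; a pose out of reach is approached as far as the arm can. A call with a gripper value outside its range is refused whole. The fingers move at their own pace and stop on an object; "grip_force" is the grip in N (left out, the last holds). Time passes only in rows, so rows that repeat a pose let the fingers close. It gives the time, the measured TCP pose, the force, the opening and the grip force at its end, in the units of the state.
- arm.read_state(): the state, without advancing time (a new reading comes with each control period).
- arm.get_image(name): name is "side" or "top" or "wrist"; returns (picture, depth): 420x560x3 uint8, red, green, blue; 420x560 float32, m along the optical axis (not along the pixel's ray), 0 where there is no reading.
- arm.camera_model(name): a dict with "mtx" (3x3 intrinsics, pixels), "k1" (the pictures are not rectified: a ray, as slopes to the right and down, at radius r is drawn at 1 + k1 r^2 times it, then the intrinsics apply), "cam_to_world" (4x4, takes a point from camera to world coordinates); the wrist camera has in their place "T_tool_cam" (4x4, takes a point from camera to tool coordinates, whose origin is the TCP and whose axes are the flange's). Camera axes: x right, y up, looking along -z (the intrinsics and any distortion apply to the point x, -y, -z); pixel columns grow to the right and rows downward; lengths in m; the calibration is good to about 2 mm. A picture is of the moment at which its call begins: read the wrist's pose just before it. camera_model takes no time and is no camera call.
- arm.close_job(): hands the job in; it is judged then, once.
The state is a dict: "time_s": time; "qpos": joint angles; "dq": joint speeds; "joint_efforts": joint torques, N m; "tool_pos": TCP position; "orientation": TCP orientation; "wrist_force": force on the tool from outside, world axes, zero at the start; "wrist_torque": the same for the moment, N m; "grip_width": finger opening in m; "grip_force": force on a finger pad.
Only numpy, scipy, OpenCV 4.12 (cv2) and the standard library are available. Lean on these libraries where they do the work, as an engineer would, in place of code of your own. Each camera call takes 0.05 s, during which the arm holds its last target. There are 200 camera calls.

## Task

Clear the work plate for washing up: lay the used forceps and the scalpel handle flat, side by side and not on top of one another, in the instrument trough of the wash tray, and stand the two open used jars upright in the jar rack beside it, the big jar in the big well and the small jar in the small well. Set everything down without dropping it or tipping the glass over. Leave the look-alikes where they are: the two lidded stock jars, the marker pen, and the spare forceps on the instrument rest.

Things in the scene. Friction and masses are not known exactly. Their poses are not given: they have to be found in the camera images.
- jar_big_mid (a point): Big used jar: clear glass, open (no lid), diameter 64 mm, height 80 mm, wall 3 mm, about 140 g. The point is its centre, half-way up; z is its upright axis. It stands on the flat 6 mm thick glass-and-paper work plate, whose top is 6 mm above the bench.
- jar_small_mid (a point): Small used jar: clear glass, open (no lid), diameter 42 mm, height 80 mm, wall 3 mm, about 70 g. The point is its centre, half-way up; z is its upright axis. It stands on the flat 6 mm thick glass-and-paper work plate, whose top is 6 mm above the bench.
- forceps_mid (a point): Used straight steel forceps lying on their side, rigid: 145 mm long along their x (tips to +x), 13 mm wide across y in the ribbed middle part, narrower at both ends, 9 mm high; about 32 g. The point is the middle of the length, half-way up, and is where to grip. It lies on the flat 6 mm thick glass-and-paper work plate, whose top is 6 mm above the bench.
- scalpel_mid (a point): Used scalpel handle without a blade, steel: 138 mm long along its x; from x = -69 to +20 mm a ribbed bar 9 mm wide and 8 mm high, then to +69 mm (the +x end) a thin neck and blade seat 5 mm wide. About 30 g. The point is the middle of the length, half-way up, on the ribbed bar. It lies on the flat 6 mm thick glass-and-paper work plate, whose top is 6 mm above the bench.
- rack: Jar rack, one of two bare metal inserts side by side in the low stainless wash tray: the one with a cross partition that makes two wells. Outside 178 mm along its x, 106 mm along y, rim 26 mm above its origin; walls 3 mm. Origin: centre of its underside (2 mm above the bench); its floor is 3 mm above the origin. Big well: centre at x = -34 mm, y = 0, inside 104 mm (x) by 100 mm (y). Small well: centre at x = +54 mm, y = 0, inside 64 mm (x) by 100 mm (y). It does not move.
- trough: Instrument trough, the other insert of the wash tray: one open compartment without partition, inside 172 mm along its x by 124 mm along y, walls 3 mm, rim 26 mm above its origin. Origin: centre of its underside (2 mm above the bench); its floor is 3 mm above the origin. Its x runs parallel to the rack's x, and rack and trough may stand either way round in y. It does not move.
- stock_big_mid (a point): Big clean stock jar, a look-alike that stays: same glass jar of 64 mm, closed by a metal lid of 65 mm, 85 mm high in all. The point is its centre, half-way up. It stands in the row with the used jars.
- stock_small_mid (a point): Small clean stock jar, a look-alike that stays: same glass jar of 42 mm, closed by a metal lid of 43 mm, 85 mm high in all. The point is its centre, half-way up. It stands in the row with the used jars.
- pen_mid (a point): Marker pen that stays: grey barrel with a black cap, 132 mm long along its x, 13 mm thick, lying in the row with the used forceps and scalpel handle. The point is its middle.
- spare_mid (a point): Spare clean forceps that stay: same shape as the used ones, but lying across the notched steel instrument rest at the far side of the bench, their underside 22 mm above it. The point is the middle, half-way up.

How it is judged (in metres and radians):
At the end, for the whole second after the job is handed in: Each open jar stands upright (7 degrees) on the floor of its own well; forceps and scalpel handle lie flat (7 degrees) on the trough floor, neither on the other (height within 3 mm); all released and at rest; lidded jars, pen and spare forceps within 15 mm of their starts (x of jar_big_mid in the frame of rack between -0.056 and -0.012 m and y of jar_big_mid in the frame of rack between -0.02 and 0.02 m and z of jar_big_mid in the frame of rack between 0.038 and 0.048 m and angle between each of jar_big_mid, jar_small_mid's own z axis and vertical below 0.12 rad and linear speed of each of jar_big, jar_small, forceps, scalpel below 0.02 m/s and angular speed of each of jar_big, jar_small, forceps, scalpel below 0.3 rad/s and x of jar_small_mid in the frame of rack between 0.04 and 0.068 m and y of jar_small_mid in the frame of rack between -0.032 and 0.032 m and z of jar_small_mid in the frame of rack between 0.038 and 0.048 m and x of forceps_mid in the frame of trough between -0.03 and 0.03 m and y of forceps_mid in the frame of trough between -0.06 and 0.06 m and z of forceps_mid in the frame of trough between 0.003 and 0.0105 m and (angle between forceps_mid's own z axis and vertical below 0.12 rad or angle between forceps_mid's own z axis and vertical above 3.02 rad) and x of scalpel_mid in the frame of trough between -0.03 and 0.03 m and y of scalpel_mid in the frame of trough between -0.06 and 0.06 m and z of scalpel_mid in the frame of trough between 0.003 and 0.01 m and (angle between scalpel_mid's own z axis and vertical below 0.12 rad or angle between scalpel_mid's own z axis and vertical above 3.02 rad) and distance of each of stock_big_mid, stock_small_mid, pen_mid, spare_mid from where it was at the start of the episode below 0.015 m); the robot touches nothing.
It fails at once if a lidded stock jar is moved more than 15 mm from its place (distance of any of stock_big_mid, stock_small_mid from where it was at the start of the episode above 0.015 m).
It fails at once if the marker pen or the spare forceps on the rest are moved more than 15 mm (distance of any of pen_mid, spare_mid from where it was at the start of the episode above 0.015 m).
It fails at once if a used jar is tipped over (leans more than 40 degrees) (angle between any of jar_big_mid, jar_small_mid's own z axis and vertical above 0.7 rad).
It fails at once if a used jar, the used forceps or the scalpel handle is dropped (falls freely for 35 mm or more: faster than 0.8 m/s) ((linear speed of jar_big above 0.8 m/s and contact force between jar_big and the fingers below 0.01 N) or (linear speed of jar_small above 0.8 m/s and contact force between jar_small and the fingers below 0.01 N) or (linear speed of forceps above 0.8 m/s and contact force between forceps and the fingers below 0.01 N) or (linear speed of scalpel above 0.8 m/s and contact force between scalpel and the fingers below 0.01 N)).
It also fails if it takes over 115 s, if anything falls off the work surface, if the arm or the gripper's body presses on something with over 40 N, if the wrist force passes 120 N, or if a joint passes its speed limit or range.

## Working session

There is one attempt and no reset: what is moved stays moved. The work goes in short steps, Python scripts to look and compute and a tool call to move; the robot and the scene stay as the last step left them, time stands still between calls to the robot, and variables do not carry over. Pictures are saved under pics/ and viewed, at most 15 in all, crops included, and the job is handed in when it is done.

Besides the shell and the picture viewer there is one more tool, called after "Call:" by a JSON object that holds its "method" and its "body", one argument or row to a line. move_arm: Moves the arm, as the interface text tells. Its arguments: {"type":"object","properties":{"series":{"type":"string"},"grip_force":{"type":"number"}},"required":["series"]}

```bash
ls; mkdir -p pics; cat > h.py <<'E'
import numpy as np, cv2
from rig import arm
def cam(name, st=None):
    m=arm.camera_model(name); K=np.array(m["mtx"]); k1=m["k1"]
    if name=="wrist":
        T=np.eye(4); st=st or arm.read_state(); T[:3,:3]=np.array(st["orientation"]); T[:3,3]=st["tool_pos"]
        T=T@np.array(m["T_tool_cam"])
    else: T=np.array(m["cam_to_world"])
    return K,k1,T
def rays(c,uv):
    K,k1,T=c; p=cv2.undistortPoints(np.float64(uv).reshape(-1,1,2),K,np.array([k1,0,0,0,0.])).reshape(-1,2)
    d=np.c_[p[:,0],-p[:,1],-np.ones(len(p))]
    return T[:3,3],d@T[:3,:3].T
def plane(c,uv,z):
    o,d=rays(c,uv); return o+d*((z-o[2])/d[:,2])[:,None]
def depthpts(c,uv,dep):
    o,d=rays(c,uv); return o+d*np.asarray(dep)[:,None]
def proj(c,P):
    K,k1,T=c; q=(np.atleast_2d(P)-T[:3,3])@T[:3,:3]; q=q*[1,-1,-1]
    return cv2.projectPoints(q,np.zeros(3),np.zeros(3),K,np.array([k1,0,0,0,0.]))[0].reshape(-1,2)
E
python3 - <<'E'
from h import *
for n in ["top","side"]:
    im,d=arm.get_image(n); cv2.imwrite(f"pics/{n}0.png",im[...,::-1]); np.savez(f"{n}0.npz",im=im,d=d)
    c=cam(n); print(n,c[0].tolist(),c[1],c[2].round(3).tolist())
s=arm.read_state(); print(s)
E
```

```text
pics
top [[536.186207098151, 0.0, 284.0165560792594], [0.0, 536.186207098151, 205.29481457206407], [0.0, 0.0, 1.0]] -0.06444608999047685 [[-0.01, 0.999, -0.031, 0.544], [-1.0, -0.011, -0.026, -0.028], [-0.027, 0.031, 0.999, 1.196], [0.0, 0.0, 0.0, 1.0]]
side [[416.4916718983575, 0.0, 276.8322920532002], [0.0, 416.4916718983575, 208.57110734813537], [0.0, 0.0, 1.0]] -0.0435004741916636 [[-0.873, 0.328, -0.361, 0.263], [-0.488, -0.613, 0.621, 0.577], [-0.018, 0.718, 0.695, 0.709], [0.0, 0.0, 0.0, 1.0]]
{'time_s': 0.1, 'qpos': array([-7.49476184e+01,  2.05967375e+01,  8.65917861e+01, -1.38669975e-03,
        7.29112103e+01, -6.59427347e+00]), 'dq': array([-0.04168634, -0.17567053, -0.13289626, -0.00626985,  0.06851997,
       -0.07919707]), 'joint_efforts': array([-1.38500022e-04, -5.28649700e+01, -2.79350477e+01, -2.39031033e-04,
        4.93638829e-03, -1.67325823e-05]), 'tool_pos': array([ 0.2211559 , -0.55708616,  0.23051387]), 'orientation': array([[ 9.29473831e-01,  3.68887751e-01, -4.74399589e-04],
       [ 3.68888014e-01, -9.29472338e-01,  1.67495204e-03],
       [ 1.76927995e-04, -1.73182441e-03, -9.99998485e-01]]), 'wrist_force': array([ 0.50900922, -0.28937883, -0.62284536]), 'wrist_torque': array([-0.06525275,  0.03773678, -0.00868217]), 'grip_force': 0.0, 'grip_width': 0.08509927141263661}
```

View pics/top0.png

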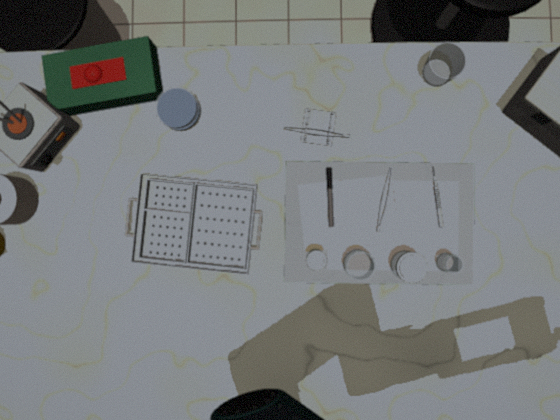

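View pics/side0.png

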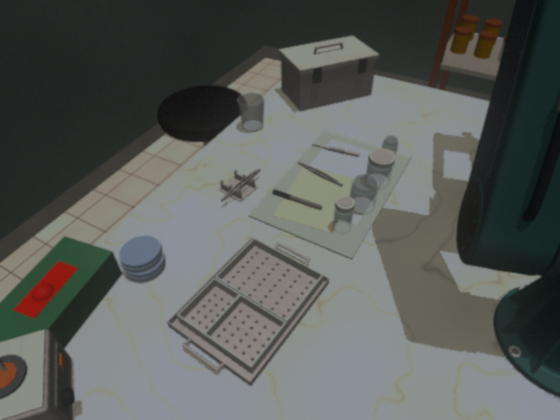

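The top view shows the pen at col 330, the forceps at 385 and the scalpel at 437. The jar row runs small lidded (316,258), big open (357,262), big lidded (410,265), small open (448,262). The tray is at cols 135–258, with the rack (two wells, small one far) on the left and the trough on the right. The side view confirms which jars have lids.

```bash
python3 - <<'E'
from h import *
np.set_printoptions(precision=3,suppress=True)
c=cam("top"); z=np.load("top0.npz"); im,d=z["im"],z["d"]
for n,uv,h in [("pen",(330,197),.012),("forc",(384,200),.011),("scal",(437,197),.01),("sst",(316,258),.09),("big",(357,262),.05),("bst",(410,265),.09),("sml",(448,262),.05)]:
    print(n,plane(c,[uv],h)[0], d[uv[1],uv[0]])
print("tray corners",plane(c,[(143,175),(257,184),(250,273),(133,262),(190,180),(186,267),(147,211),(189,213)],.028))
m=arm.camera_model("wrist"); print(m)
cr=cv2.resize(im[150:290,120:480,::-1],None,fx=2.2,fy=2.2,interpolation=cv2.INTER_CUBIC); cv2.imwrite("pics/topcrop.png",cr)
E
```

```text
pen [ 0.598 -0.099  0.012] 1.1769909
forc [ 0.591 -0.218  0.011] 1.1846167
scal [ 0.596 -0.336  0.01 ] 1.1768687
sst [ 0.47  -0.064  0.09 ] 1.0998876
big [ 0.458 -0.152  0.05 ] 1.1812307
bst [ 0.453 -0.257  0.09 ] 1.0943755
sml [ 0.456 -0.346  0.05 ] 1.1693902
tray corners [[0.651 0.313 0.028]
 [0.628 0.061 0.028]
 [0.434 0.078 0.028]
 [0.459 0.336 0.028]
 [0.639 0.208 0.028]
 [0.448 0.218 0.028]
 [0.571 0.304 0.028]
 [0.566 0.211 0.028]]
{'mtx': array([[333.737,   0.   , 278.956],
       [  0.   , 333.737, 207.253],
       [  0.   ,   0.   ,   1.   ]]), 'k1': -0.023733023536983425, 'T_tool_cam': array([[ 0.001,  0.955,  0.298,  0.075],
       [ 1.   , -0.001,  0.001,  0.   ],
       [ 0.001,  0.298, -0.955, -0.142],
       [ 0.   ,  0.   ,  0.   ,  1.   ]])}
```

View pics/topcrop.png

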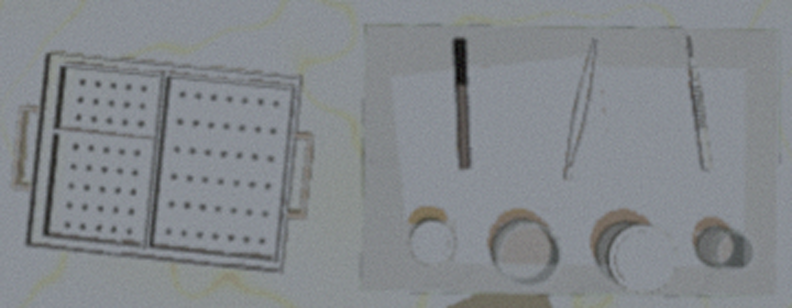

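Call:
{"method": "move_arm", "body": {
  "series": "0.426 -0.209 0.03 0 0 0.377 1;0.426 -0.209 0.03 0 0 0.377 1;0.426 -0.209 0.03 0 0 0.377 1;0.426 -0.209 0.03 0 0 0.377 1;0.426 -0.209 0.03 0 0 0.377 1;0.426 -0.209 0.03 0 0 0.377 1;0.426 -0.209 0.03 0 0 0.377 1;0.426 -0.209 0.03 0 0 0.377 1;0.426 -0.209 0.03 0 0 0.377 1;0.426 -0.209 0.03 0 0 0.377 1;0.426 -0.209 0.03 0 0 0.377 1;0.426 -0.209 0.03 0 0 0.377 1"
}}

```text
time_s: 1.3
tool_pos: [0.5399, -0.2057, 0.2008]
orientation: [[1.0, 0.003, -0.001], [0.003, -1.0, 0.0], [-0.001, -0.0, -1.0]]
wrist_force: [-0.1, 0.3, -0.9]
grip_width: 0.0856
grip_force: 0.0
```

```bash
python3 - <<'E'
from h import *
s=arm.read_state(); im,d=arm.get_image("wrist"); c=cam("wrist",s)
cv2.imwrite("pics/w1.png",im[...,::-1]); np.savez("w1.npz",im=im,d=d,K=c[0],k1=c[1],T=c[2]); print(s["tool_pos"],s["orientation"].round(3),s["qpos"])
E
```

```text
[ 0.53994895 -0.20573057  0.20077797] [[ 1.     0.003 -0.001]
 [ 0.003 -1.     0.   ]
 [-0.001 -0.    -1.   ]] [-2.76891229e+01  2.04536430e+01  9.14090083e+01 -2.82245190e-02
  6.82095568e+01  6.21689167e+01]
```

View pics/w1.png

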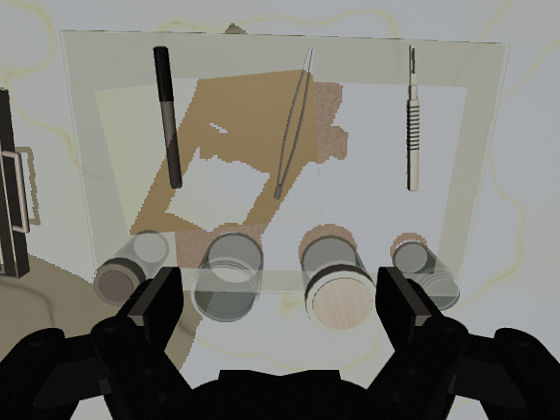

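The wrist view shows the forceps from (310,48) to (278,195) and the scalpel from (412,45) to (413,190). The big used jar's base is at about (235,259) and its rim at (226,290). The small used jar's base is at about (410,255) and its rim at (439,292).

```bash
python3 - <<'E'
from h import *
np.set_printoptions(precision=4,suppress=True)
w=np.load("w1.npz"); c=(w["K"],float(w["k1"]),w["T"]); im=w["im"]
for n,a,b in [("forc",(310,48),(278,196)),("scal",(412,45),(413,191)),("pen",(160,47),(177,188))]:
    p=plane(c,[a,b],.011); v=p[0]-p[1]; print(n,p.mean(0),np.linalg.norm(v),np.degrees(np.arctan2(v[1],v[0])))
print("big",plane(c,[(235,259)],.006),plane(c,[(226,290)],.086))
print("small",plane(c,[(410,255)],.006),plane(c,[(439,292)],.086))
print("rim w",plane(c,[(194,290),(260,290),(419,292),(460,292)],.086))
cr=im[215:330,180:470,::-1]; cv2.imwrite("pics/w1c.png",cv2.resize(cr,None,fx=2.7,fy=2.7,interpolation=cv2.INTER_CUBIC))
# tray: dark outline/edges in the top view -> threshold stainless vs bench
t=np.load("top0.npz"); ct=cam("top")
sp=im.astype(int)[180:200,:]; 
E
```

```text
forc [ 0.5938 -0.2195  0.011 ] 0.14300988529156008 -11.606622131131605
scal [ 0.5984 -0.3356  0.011 ] 0.13855184367979245 7.181484675071663
pen [ 0.5982 -0.0991  0.011 ] 0.13278192213594892 1.9140416245861498
big [[ 0.4494 -0.1574  0.006 ]] [[ 0.4588 -0.16    0.086 ]]
small [[ 0.4549 -0.3522  0.006 ]] [[ 0.4572 -0.3479  0.086 ]]
rim w [[ 0.4586 -0.1318  0.086 ]
 [ 0.459  -0.1898  0.086 ]
 [ 0.4573 -0.33    0.086 ]
 [ 0.4572 -0.3667  0.086 ]]
```

View pics/w1c.png

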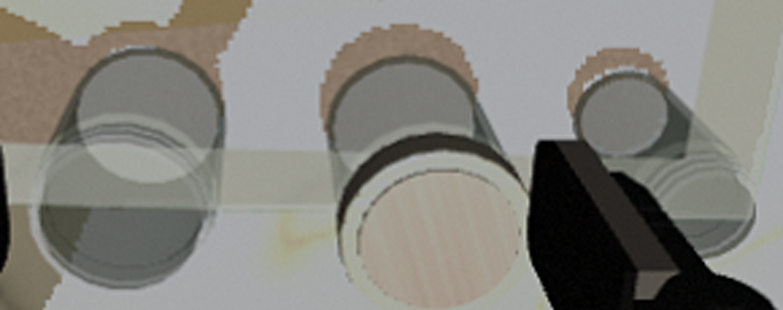

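The crop shows the glass rings: big base centre at about (235,258) with rim at (225,290), and the small jar partly behind the finger. That's enough for an approach; I'll take the forceps first.

Call:
{"method": "move_arm", "body": {
  "series": "0.054 0.014 0.05 0 0 0.205 0.45;0.054 0.014 0.1 0 0 0.205 0.45;0.054 0.014 0.14 0 0 0.205 0.45;0.054 0.014 0.16 0 0 0.205 0.45;0.054 0.014 0.175 0 0 0.205 0.45;0.054 0.014 0.185 0 0 0.205 0.45;0.054 0.014 0.19 0 0 0.205 0.45;0.054 0.014 0.192 0 0 0.205 0.45;0.054 0.014 0.192 0 0 0.205 0.45",
  "grip_force": 40
}}

```text
time_s: 2.25
tool_pos: [0.595, -0.2207, 0.0105]
orientation: [[0.979, -0.203, 0.002], [-0.203, -0.979, -0.001], [0.002, 0.0, -1.0]]
wrist_force: [-0.0, -0.4, 0.1]
grip_width: 0.0388
grip_force: 0.0
```

```bash
python3 - <<'E'
from h import *
s=arm.read_state(); im,d=arm.get_image("wrist"); 
cv2.imwrite("pics/w2.png",im[...,::-1]); print(s["tool_pos"],s["wrist_force"],s["grip_width"])
E
```

```text
[ 0.59495416 -0.22069676  0.01051985] [-0.00157604 -0.35402315  0.09868742] 0.0387519488354778
```

View pics/w2.png

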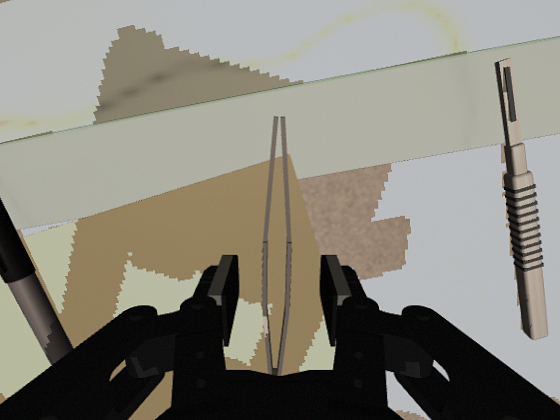

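The forceps lie centred between the pads (col 278), with the ribbed part at rows 240–300. Closing now.

Call:
{"method": "move_arm", "body": {
  "series": "0 0 0.0015 0 0 0 0.45;0 0 0.0015 0 0 0 0.2;0 0 0.0015 0 0 0 0;0 0 0.0015 0 0 0 0;0 0 0.0015 0 0 0 0;0 0 0.0015 0 0 0 0;0 0 0.0015 0 0 0 0;0 0 -0.02 0 0 0 0;0 0 -0.05 0 0 0 0;0 0 -0.09 0 0 0 0;0 0 -0.09 0 0 0 0"
}}

```text
time_s: 3.4
tool_pos: [0.5978, -0.222, 0.1045]
orientation: [[0.979, -0.203, 0.009], [-0.203, -0.979, -0.004], [0.009, 0.002, -1.0]]
wrist_force: [1.2, -0.0, -0.0]
grip_width: 0.0115
grip_force: 39.2
```

Call:
{"method": "move_arm", "body": {
  "series": "-0.144 -0.36 -0.135 0 0 -0.117 0;-0.144 -0.36 -0.135 0 0 -0.117 0;-0.144 -0.36 -0.135 0 0 -0.117 0;-0.144 -0.36 -0.135 0 0 -0.117 0;-0.144 -0.36 -0.135 0 0 -0.117 0;-0.144 -0.36 -0.135 0 0 -0.117 0;-0.144 -0.36 -0.135 0 0 -0.117 0;-0.144 -0.36 -0.135 0 0 -0.117 0;-0.144 -0.36 -0.135 0 0 -0.117 0;-0.144 -0.36 -0.135 0 0 -0.117 0;-0.144 -0.36 -0.135 0 0 -0.117 0;-0.144 -0.36 -0.135 0 0 -0.117 0"
}}

```text
time_s: 4.6
tool_pos: [0.526, 0.1599, 0.2332]
orientation: [[0.996, -0.089, -0.002], [-0.089, -0.996, -0.001], [-0.002, 0.001, -1.0]]
wrist_force: [-0.7, -0.5, -0.8]
grip_width: 0.0114
grip_force: 39.3
```

```bash
python3 - <<'E'
from h import *
s=arm.read_state(); im,d=arm.get_image("wrist"); c=cam("wrist",s)
cv2.imwrite("pics/w3.png",im[...,::-1]); np.savez("w3.npz",im=im,d=d,K=c[0],k1=c[1],T=c[2]); print(s["tool_pos"],s["orientation"].round(3))
E
```

```text
[0.52596717 0.15986203 0.23324443] [[ 0.996 -0.089 -0.002]
 [-0.089 -0.996 -0.001]
 [-0.002  0.001 -1.   ]]
```

View pics/w3.png

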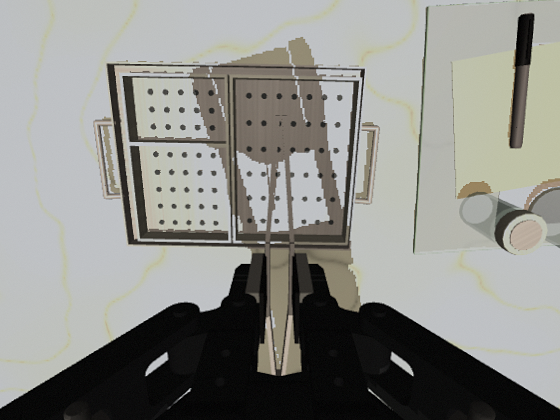

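The tray is fully visible: outer corners (110,66), (363,69), (349,244), (130,244). The rack/trough divider runs from col 229 (row 75) to col 232 (row 243), and the rack partition goes from (130,142) to (228,143). The forceps are held firmly.

```bash
python3 - <<'E'
from h import *
np.set_printoptions(precision=4,suppress=True)
w=np.load("w3.npz"); c=(w["K"],float(w["k1"]),w["T"])
R=plane(c,[(110,66),(363,69),(349,244),(130,244),(229,76),(232,242),(130,142),(228,143)],.028); print("rim pts\n",R)
print("tr holes",plane(c,[(249,96),(340,97),(331,220)],.005)[:,:2])
print("big holes",plane(c,[(155,154),(213,154),(216,223),(160,222)],.005)[:,:2])
print("small holes",plane(c,[(151,93),(211,94),(211,127),(153,126)],.005)[:,:2])
a=w["im"]; cr=a[50:255,95:385,::-1]; cv2.imwrite("pics/w3c.png",cv2.resize(cr,None,fx=2.7,fy=2.7,interpolation=cv2.INTER_CUBIC))
E
```

```text
rim pts
 [[0.6506 0.3132 0.028 ]
 [0.6257 0.0686 0.028 ]
 [0.4424 0.087  0.028 ]
 [0.464  0.3347 0.028 ]
 [0.6307 0.1989 0.028 ]
 [0.4564 0.2186 0.028 ]
 [0.5767 0.3094 0.028 ]
 [0.5665 0.2084 0.028 ]]
tr holes [[0.611  0.1835]
 [0.6017 0.0878]
 [0.4645 0.1031]]
big holes [[0.5595 0.2947]
 [0.5537 0.2303]
 [0.4726 0.2387]
 [0.4797 0.3047]]
small holes [[0.6235 0.2864]
 [0.6166 0.2233]
 [0.5829 0.2282]
 [0.5897 0.291 ]]
```

View pics/w3c.png

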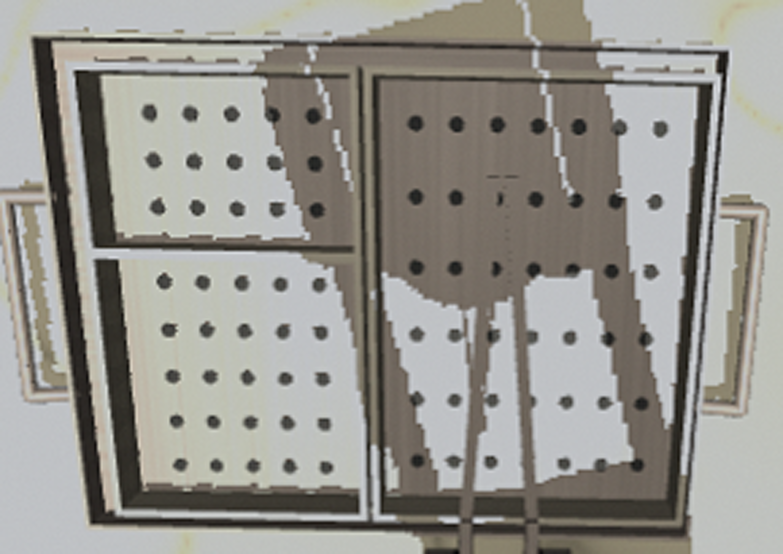

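Call:
{"method": "move_arm", "body": {
  "series": "0.015 -0.009 0.05 0 0 0.012 0;0.015 -0.009 0.1 0 0 0.012 0;0.015 -0.009 0.14 0 0 0.012 0;0.015 -0.009 0.17 0 0 0.012 0;0.015 -0.009 0.19 0 0 0.012 0;0.015 -0.009 0.205 0 0 0.012 0;0.015 -0.009 0.215 0 0 0.012 0;0.015 -0.009 0.221 0 0 0.012 0;0.015 -0.009 0.224 0 0 0.012 0;0.015 -0.009 0.226 0 0 0.012 0;0.015 -0.009 0.226 0 0 0.012 0"
}}

```text
time_s: 5.75
tool_pos: [0.5423, 0.1692, 0.0087]
orientation: [[0.995, -0.099, 0.001], [-0.099, -0.995, 0.0], [0.001, -0.0, -1.0]]
wrist_force: [-0.1, 0.5, -0.5]
grip_width: 0.0116
grip_force: 39.3
```

Call:
{"method": "move_arm", "body": {
  "series": "0 0 0.001 0 0 0 0.15;0 0 0.001 0 0 0 0.2;0 0 0.001 0 0 0 0.27;0 0 0.001 0 0 0 0.27;0 0 0 0 0 0 0.27;0 0 -0.02 0 0 0 0.27;0 0 -0.05 0 0 0 0.27;0 0 -0.1 0 0 0 0.4;0 0 -0.12 0 0 0 0.45"
}}

```text
time_s: 6.65
tool_pos: [0.544, 0.1696, 0.1323]
orientation: [[0.995, -0.099, 0.005], [-0.099, -0.995, 0.001], [0.005, -0.002, -1.0]]
wrist_force: [1.1, -0.3, 1.3]
grip_width: 0.0384
grip_force: 0.0
```

Call:
{"method": "move_arm", "body": {
  "series": "0.098 0.498 0 0 0 -0.225 0.45;0.098 0.498 0 0 0 -0.225 0.45;0.098 0.498 0 0 0 -0.225 0.45;0.098 0.498 0 0 0 -0.225 0.45;0.098 0.498 0 0 0 -0.225 0.45;0.098 0.498 0 0 0 -0.225 0.45;0.098 0.498 0 0 0 -0.225 0.45;0.098 0.498 0 0 0 -0.225 0.45;0.098 0.498 0 0 0 -0.225 0.45;0.098 0.498 0 0 0 -0.225 0.45;0.098 0.498 0 0 0 -0.225 0.45;0.098 0.498 0.04 0 0 -0.225 0.45"
}}

```text
time_s: 7.85
tool_pos: [0.5944, -0.342, 0.0933]
orientation: [[0.992, 0.122, 0.01], [0.122, -0.992, -0.008], [0.009, 0.009, -1.0]]
wrist_force: [1.3, -0.6, -1.1]
grip_width: 0.0382
grip_force: 0.0
```

```bash
python3 - <<'E'
from h import *
s=arm.read_state(); im,d=arm.get_image("wrist"); c=cam("wrist",s)
cv2.imwrite("pics/w4.png",im[...,::-1]); np.savez("w4.npz",im=im,d=d,K=c[0],k1=c[1],T=c[2]); print(s["tool_pos"],s["orientation"].round(3))
E
```

```text
[ 0.59435736 -0.34203509  0.09331301] [[ 0.992  0.122  0.01 ]
 [ 0.122 -0.992 -0.008]
 [ 0.009  0.009 -1.   ]]
```

View pics/w4.png

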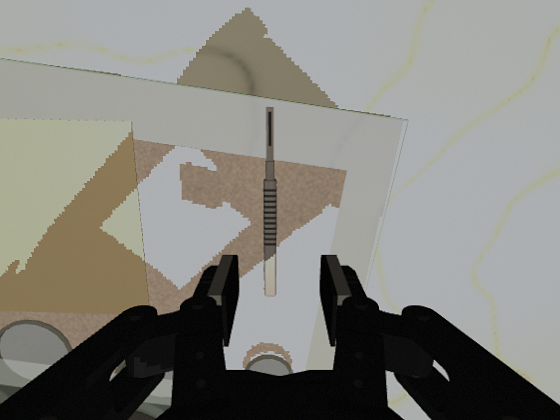

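The scalpel is aligned with the tool at col 270, and the small 5 mm offset is only residual motion. Going down and gripping.

Call:
{"method": "move_arm", "body": {
  "series": "0 0 0.03 0 0 0 0.45;0 0 0.055 0 0 0 0.45;0 0 0.07 0 0 0 0.45;0 0 0.078 0 0 0 0.45;0 0 0.0805 0 0 0 0.4;0 0 0.0805 0 0 0 0.2;0 0 0.0805 0 0 0 0;0 0 0.0805 0 0 0 0;0 0 0.0805 0 0 0 0;0 0 0.0805 0 0 0 0;0 0 0.0805 0 0 0 0"
}}

```text
time_s: 9.0
tool_pos: [0.5909, -0.3366, 0.009]
orientation: [[0.992, 0.125, 0.002], [0.125, -0.992, -0.001], [0.002, 0.001, -1.0]]
wrist_force: [-0.4, -0.3, 6.2]
grip_width: 0.0073
grip_force: 40.2
```

Call:
{"method": "move_arm", "body": {
  "series": "0 0 -0.03 0 0 0 0;0 0 -0.07 0 0 0 0;-0.006 -0.46 -0.07 0 0 0.227 0;-0.006 -0.46 -0.07 0 0 0.227 0;-0.006 -0.46 -0.07 0 0 0.227 0;-0.006 -0.46 -0.07 0 0 0.227 0;-0.006 -0.46 -0.07 0 0 0.227 0;-0.006 -0.46 -0.07 0 0 0.227 0;-0.006 -0.46 -0.07 0 0 0.227 0;-0.006 -0.46 -0.07 0 0 0.227 0;-0.006 -0.46 -0.07 0 0 0.227 0;-0.006 -0.46 -0.07 0 0 0.227 0"
}}

```text
time_s: 10.2
tool_pos: [0.5249, 0.1239, 0.078]
orientation: [[0.995, -0.097, -0.001], [-0.097, -0.995, 0.001], [-0.001, -0.001, -1.0]]
wrist_force: [0.4, -0.7, -1.0]
grip_width: 0.0072
grip_force: 39.5
```

```bash
python3 - <<'E'
from h import *
s=arm.read_state(); im,d=arm.get_image("wrist"); im2,d=arm.get_image("top")
cv2.imwrite("pics/w5.png",np.hstack([cv2.resize(im,None,fx=.9,fy=.9),cv2.resize(im2[160:286,120:216],(288,378))])[...,::-1]); s=arm.read_state();print(s["tool_pos"],s["orientation"].round(3),s["grip_width"])
E
```

```text
[0.52600781 0.12105276 0.07793684] [[ 0.995 -0.097  0.   ]
 [-0.097 -0.995 -0.   ]
 [ 0.     0.    -1.   ]] 0.007111295538439666
```

View pics/w5.png

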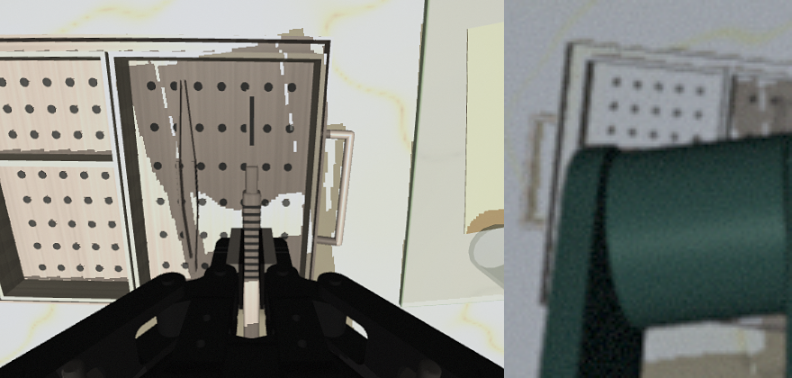

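The wrist view shows the forceps flat in the left half of the trough and the scalpel held straight above the free right half. Lowering it.

Call:
{"method": "move_arm", "body": {
  "series": "0 0 0.025 0 0 0 0;0 0 0.045 0 0 0 0;0 0 0.057 0 0 0 0;0 0 0.064 0 0 0 0;0 0 0.068 0 0 0 0;0 0 0.0705 0 0 0 0;0 0 0.0705 0 0 0 0;0 0 0.0705 0 0 0 0.12;0 0 0.0705 0 0 0 0.18;0 0 0.0705 0 0 0 0.22;0 0 0.0705 0 0 0 0.22;0 0 0.05 0 0 0 0.22"
}}

```text
time_s: 11.5
tool_pos: [0.5245, 0.1194, 0.0262]
orientation: [[0.995, -0.101, -0.005], [-0.101, -0.995, -0.0], [-0.005, 0.001, -1.0]]
wrist_force: [0.4, 0.5, 0.4]
grip_width: 0.0191
grip_force: 0.0
```

Call:
{"method": "move_arm", "body": {
  "series": "0 0 -0.05 0 0 0 0.3;0 0 -0.1 0 0 -0.15 0.5;-0.043 0.283 -0.1375 0 0 -1.672 1;-0.043 0.283 -0.1375 0 0 -1.672 1;-0.043 0.283 -0.1375 0 0 -1.672 1;-0.043 0.283 -0.1375 0 0 -1.672 1;-0.043 0.283 -0.1375 0 0 -1.672 1;-0.043 0.283 -0.1375 0 0 -1.672 1;-0.043 0.283 -0.1375 0 0 -1.672 1;-0.043 0.283 -0.1375 0 0 -1.672 1;-0.043 0.283 -0.1375 0 0 -1.672 1;-0.043 0.283 -0.1375 0 0 -1.672 1"
}}

```text
time_s: 12.7
tool_pos: [0.4548, -0.158, 0.1653]
orientation: [[0.121, 0.993, -0.0], [0.993, -0.121, 0.0], [0.0, -0.0, -1.0]]
wrist_force: [-0.3, 0.5, 0.2]
grip_width: 0.0852
grip_force: 0.0
```

```bash
python3 - <<'E'
from h import *
s=arm.read_state(); im,d=arm.get_image("wrist"); c=cam("wrist",s)
cv2.imwrite("pics/w6.png",im[...,::-1]); np.savez("w6.npz",im=im,d=d,K=c[0],k1=c[1],T=c[2]); print(s["tool_pos"],s["orientation"].round(3),s["qpos"])
im,d=arm.get_image("top"); cv2.imwrite("pics/t6.png",cv2.resize(im[165:280,120:270],None,fx=4,fy=4,interpolation=2)[...,::-1])
E
```

```text
[ 0.45478091 -0.15799834  0.1653246 ] [[ 0.121  0.993 -0.   ]
 [ 0.993 -0.121  0.   ]
 [ 0.    -0.    -1.   ]] [-2.73921981e+01  1.52856476e+01  1.05434327e+02  9.26982352e-03
  5.92895079e+01 -2.04228373e+01]
```

View pics/w6.png

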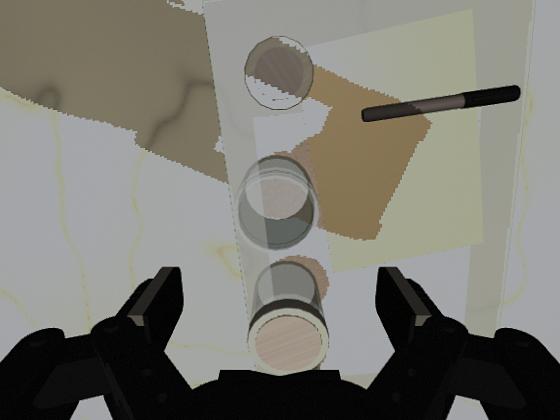

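View pics/t6.png

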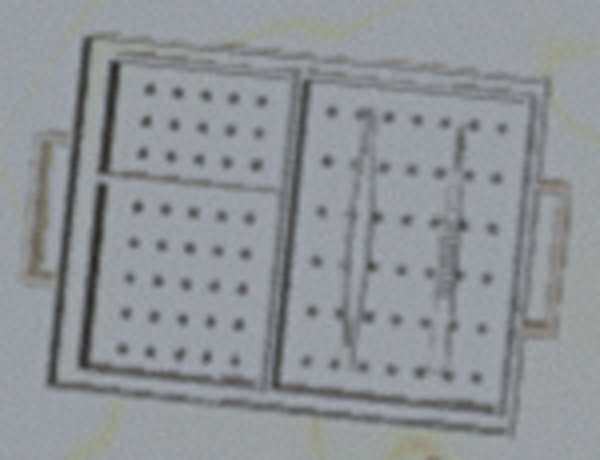

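The top view confirms the forceps and scalpel lie side by side, apart, in the trough. In the wrist view the big open jar's rim is centred at about (276,209), almost under the TCP; the lidded big jar is at (288,340) and the lidded small one at (279,72).

```bash
python3 - <<'E'
from h import *
np.set_printoptions(precision=4,suppress=True)
w=np.load("w6.npz"); c=(w["K"],float(w["k1"]),w["T"])
print(plane(c,[(276,209),(238,209),(314,209),(276,170),(276,249)],.086))
print("base",plane(c,[(247,192),(308,192),(277,160)],.006))
print("stocks",plane(c,[(288,340)],.091))
E
```

```text
[[ 0.453  -0.1525  0.086 ]
 [ 0.4267 -0.1493  0.086 ]
 [ 0.4793 -0.1557  0.086 ]
 [ 0.4564 -0.1252  0.086 ]
 [ 0.4492 -0.1827  0.086 ]]
base [[ 0.4243 -0.1578  0.006 ]
 [ 0.4809 -0.1646  0.006 ]
 [ 0.4558 -0.1314  0.006 ]]
stocks [[ 0.4493 -0.2584  0.091 ]]
```

Call:
{"method": "move_arm", "body": {
  "series": "0 0.002 0.03 0 0 0 1;0 0 0.06 0 0 0 1;0 0 0.09 0 0 0 1;0 0 0.11 0 0 0 1;0 0 0.124 0 0 0 1;0 0 0.133 0 0 0 1;0 0 0.133 0 0 0 1;0 0 0.133 0 0 0 0.8;0 0 0.133 0 0 0 0.7;0 0 0.133 0 0 0 0.6;0 0 0.133 0 0 0 0.6;0 0 0.133 0 0 0 0.6",
  "grip_force": 35
}}

```text
time_s: 14.0
tool_pos: [0.4553, -0.1578, 0.0335]
orientation: [[0.127, 0.992, 0.001], [0.992, -0.127, -0.0], [-0.0, 0.001, -1.0]]
wrist_force: [-0.2, 0.7, 5.3]
grip_width: 0.0617
grip_force: 37.0
```

Call:
{"method": "move_arm", "body": {
  "series": "0 0 -0.02 0 0 0 0.5;0 0 -0.06 0 0 0 0.5;0 0 -0.11 0 0 0 0.5;0 0 -0.13 0 0 0 0.5;0.429 0.006 -0.13 0 0 0 0.5;0.429 0.006 -0.13 0 0 0 0.5;0.429 0.006 -0.13 0 0 0 0.5;0.429 0.006 -0.13 0 0 0 0.5;0.429 0.006 -0.13 0 0 0 0.5;0.429 0.006 -0.13 0 0 0 0.5;0.429 0.006 -0.13 0 0 0 0.5;0.429 0.006 -0.13 0 0 0 0.5"
}}

```text
time_s: 15.2
tool_pos: [0.5113, 0.2406, 0.1633]
orientation: [[0.127, 0.992, 0.001], [0.992, -0.127, 0.0], [0.001, 0.001, -1.0]]
wrist_force: [0.5, -0.4, -1.5]
grip_width: 0.0614
grip_force: 39.4
```

Call:
{"method": "move_arm", "body": {
  "series": "0.029 0 0 0 0 0 0.5;0.029 0 0 0 0 0 0.5;0.029 0 0 0 0 0 0.5"
}}

```text
time_s: 15.5
tool_pos: [0.5146, 0.2675, 0.1627]
orientation: [[0.125, 0.992, 0.0], [0.992, -0.125, -0.0], [-0.0, 0.0, -1.0]]
wrist_force: [-0.8, -0.8, -1.0]
grip_width: 0.0613
grip_force: 39.4
```

Call:
{"method": "move_arm", "body": {
  "series": "0 0 0.04 0 0 0 0.5;0 0 0.075 0 0 0 0.5;0 0 0.1 0 0 0 0.5;0 0 0.114 0 0 0 0.5;0 0 0.122 0 0 0 0.5;0 0 0.127 0 0 0 0.5;0 0 0.13 0 0 0 0.5;0 0 0.1305 0 0 0 0.5;0 0 0.1305 0 0 0 0.5"
}}

```text
time_s: 16.4
tool_pos: [0.5156, 0.2674, 0.0327]
orientation: [[0.127, 0.992, 0.001], [0.992, -0.127, 0.001], [0.001, 0.001, -1.0]]
wrist_force: [0.2, -0.9, -1.9]
grip_width: 0.0617
grip_force: 39.4
```

Call:
{"method": "move_arm", "body": {
  "series": "0 0 0.001 0 0 0 0.6;0 0 0.0015 0 0 0 0.72;0 0 0.0015 0 0 0 0.8;0 0 0.0015 0 0 0 0.88;0 0 0.0015 0 0 0 1;0 0 0.0015 0 0 0 1;0 0 -0.03 0 0 0 1;0 0 -0.07 0 0 0 1;0 0 -0.11 0 0 0 1;0 0 -0.13 0 0 0 1;0 0 -0.13 0 0 0 1"
}}

```text
time_s: 17.5
tool_pos: [0.5173, 0.268, 0.1653]
orientation: [[0.127, 0.992, 0.006], [0.992, -0.127, 0.002], [0.003, 0.006, -1.0]]
wrist_force: [-0.5, 0.4, 0.4]
grip_width: 0.0853
grip_force: 0.0
```

```bash
python3 - <<'E'
from h import *
s=arm.read_state(); im,d=arm.get_image("wrist"); print(s["tool_pos"],s["orientation"].round(3))
cv2.imwrite("pics/w7.png",im[...,::-1])
E
```

```text
[0.51730613 0.26804354 0.16532327] [[ 0.127  0.992  0.006]
 [ 0.992 -0.127  0.002]
 [ 0.003  0.006 -1.   ]]
```

View pics/w7.png

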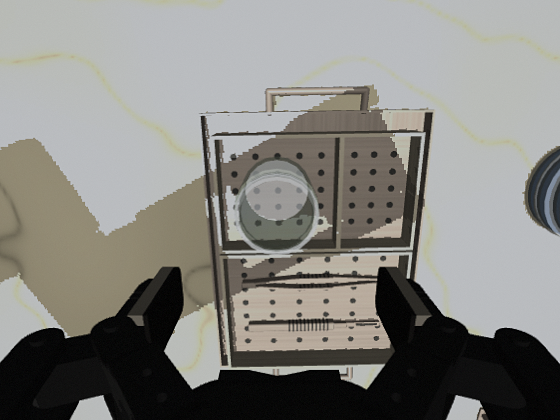

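The wrist view shows the big jar upright in the big well (rim at about (277,212)), with the two instruments flat and apart in the trough. Next is the small jar.

Call:
{"method": "move_arm", "body": {
  "series": "-0.62 0.019 0 0 0 0 1;-0.62 0.019 0 0 0 0 1;-0.62 0.019 0 0 0 0 1;-0.62 0.019 0 0 0 0 1;-0.62 0.019 0 0 0 0 1;-0.62 0.019 0 0 0 0 1;-0.62 0.019 0 0 0 0 1;-0.62 0.019 0 0 0 0 1;-0.62 0.019 0 0 0 0 1;-0.62 0.019 0 0 0 0 1;-0.62 0.019 0 0 0 0 1;-0.62 0.019 0 0 0 0 1"
}}

```text
time_s: 18.75
tool_pos: [0.4556, -0.3313, 0.1598]
orientation: [[0.127, 0.992, -0.002], [0.992, -0.127, 0.003], [0.002, -0.003, -1.0]]
wrist_force: [1.4, 0.2, 0.8]
grip_width: 0.0854
grip_force: 0.0
```

Call:
{"method": "move_arm", "body": {
  "series": "-0.025 0.001 0 0 0 0 1;-0.025 0.001 0 0 0 0 1;-0.025 0.001 0 0 0 0 1"
}}

```text
time_s: 19.05
tool_pos: [0.4539, -0.3543, 0.1599]
orientation: [[0.128, 0.992, -0.002], [0.992, -0.128, 0.003], [0.003, -0.003, -1.0]]
wrist_force: [-0.3, 1.1, 0.1]
grip_width: 0.0853
grip_force: 0.0
```

```bash
python3 - <<'E'
from h import *
s=arm.read_state(); im,d=arm.get_image("wrist"); c=cam("wrist",s); print(s["tool_pos"],s["orientation"].round(3))
cv2.imwrite("pics/w8.png",im[...,::-1]); np.savez("w8.npz",im=im,K=c[0],k1=c[1],T=c[2])
print(proj(c,[[.456,-.35,.006],[.456,-.35,.086]]))
E
```

```text
[ 0.45386992 -0.35434632  0.1598798 ] [[ 0.128  0.992 -0.002]
 [ 0.992 -0.128  0.003]
 [ 0.003 -0.003 -1.   ]]
[[281.58692272 185.36629063]
 [282.1019023  212.53850763]]
```

View pics/w8.png

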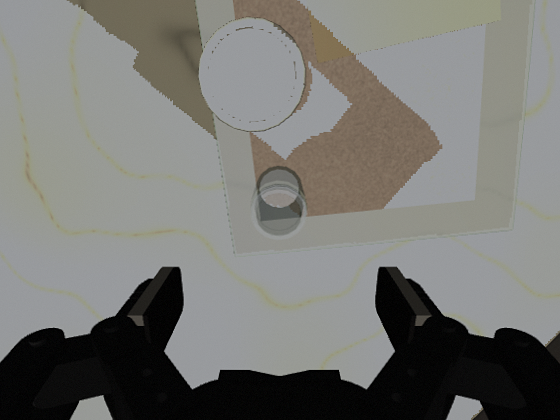

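The small open jar is centred under the TCP: rim at (279,210), base at (279,186), within 3 px of the prediction. Going down and gripping.

Call:
{"method": "move_arm", "body": {
  "series": "0.003 0 0.03 0 0 0 1;0.003 0 0.06 0 0 0 1;0.003 0 0.09 0 0 0 1;0.003 0 0.11 0 0 0 1;0.003 0 0.122 0 0 0 1;0.003 0 0.127 0 0 0 0.9;0.003 0 0.127 0 0 0 0.7;0.003 0 0.127 0 0 0 0.55;0.003 0 0.127 0 0 0 0.45;0.003 0 0.127 0 0 0 0.35;0.003 0 0.127 0 0 0 0.35;0.003 0 0.127 0 0 0 0.35",
  "grip_force": 30
}}

```text
time_s: 20.3
tool_pos: [0.456, -0.3525, 0.0361]
orientation: [[0.127, 0.992, 0.001], [0.992, -0.127, -0.001], [-0.001, 0.002, -1.0]]
wrist_force: [-0.9, 1.9, 6.9]
grip_width: 0.0393
grip_force: 30.4
```

Call:
{"method": "move_arm", "body": {
  "series": "0 0 -0.02 0 0 0 0.35;0 0 -0.06 0 0 0 0.35;0 0 -0.11 0 0 0 0.35;0 0 -0.13 0 0 0 0.35;0.623 0.068 -0.13 0 0 0 0.35;0.623 0.068 -0.13 0 0 0 0.35;0.623 0.068 -0.13 0 0 0 0.35;0.623 0.068 -0.13 0 0 0 0.35;0.623 0.068 -0.13 0 0 0 0.35;0.623 0.068 -0.13 0 0 0 0.35;0.623 0.068 -0.13 0 0 0 0.35;0.623 0.068 -0.13 0 0 0 0.35"
}}

```text
time_s: 21.5
tool_pos: [0.5492, 0.0388, 0.1655]
orientation: [[0.127, 0.992, 0.001], [0.992, -0.127, -0.0], [0.0, 0.001, -1.0]]
wrist_force: [1.5, -0.3, -1.3]
grip_width: 0.039
grip_force: 30.8
```

Call:
{"method": "move_arm", "body": {
  "series": "0.225 0.025 0 0 0 0 0.35;0.225 0.025 0 0 0 0 0.35;0.225 0.025 0 0 0 0 0.35;0.225 0.025 0 0 0 0 0.35;0.225 0.025 0 0 0 0 0.35;0.225 0.025 0 0 0 0 0.35;0.225 0.025 0 0 0 0 0.35;0.225 0.025 0 0 0 0 0.35"
}}

```text
time_s: 22.3
tool_pos: [0.6017, 0.2557, 0.1648]
orientation: [[0.127, 0.992, -0.001], [0.992, -0.127, -0.001], [-0.001, -0.0, -1.0]]
wrist_force: [-0.2, 0.6, -1.1]
grip_width: 0.0389
grip_force: 30.8
```

Call:
{"method": "move_arm", "body": {
  "series": "0.001 0.001 0.04 0 0 0 0.35;0.001 0.001 0.075 0 0 0 0.35;0.001 0.001 0.1 0 0 0 0.35;0.001 0.001 0.113 0 0 0 0.35;0.001 0.001 0.121 0 0 0 0.35;0.001 0.001 0.126 0 0 0 0.35;0.001 0.001 0.129 0 0 0 0.35;0.001 0.001 0.13 0 0 0 0.35;0.001 0.001 0.13 0 0 0 0.35"
}}

```text
time_s: 23.2
tool_pos: [0.6038, 0.258, 0.0356]
orientation: [[0.127, 0.992, 0.001], [0.992, -0.127, 0.0], [0.001, 0.001, -1.0]]
wrist_force: [0.4, 0.1, -1.5]
grip_width: 0.0388
grip_force: 30.8
```

Call:
{"method": "move_arm", "body": {
  "series": "0 0 0.001 0 0 0 0.4;0 0 0.0015 0 0 0 0.46;0 0 0.0015 0 0 0 0.52;0 0 0.0015 0 0 0 0.6;0 0 0.0015 0 0 0 0.6;0 0 0 0 0 0 0.6;0 0 -0.03 0 0 0 0.6;0 0 -0.07 0 0 0 0.6;0 0 -0.11 0 0 0 0.6;0 0 -0.15 0 0 0 0.6;0 0 -0.15 0 0 0 0.6"
}}

```text
time_s: 24.3
tool_pos: [0.6073, 0.2591, 0.1916]
orientation: [[0.126, 0.992, 0.011], [0.992, -0.127, 0.004], [0.005, 0.011, -1.0]]
wrist_force: [0.8, -0.2, 0.1]
grip_width: 0.0513
grip_force: 0.0
```

```bash
python3 - <<'E'
from h import *
im,d=arm.get_image("wrist"); im2,d=arm.get_image("side")
cv2.imwrite("pics/w9.png",np.hstack([cv2.resize(im,(500,375)),cv2.resize(im2[200:400,150:310],(300,375))])[...,::-1])
E
```

```text
(no output)
```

View pics/w9.png

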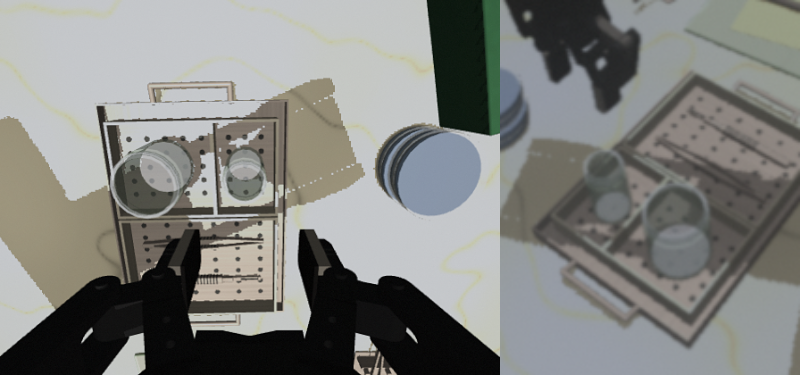

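Both jars stand upright in their own wells (left part: big at (150,180), small at (244,175)), and both instruments lie flat in the trough. The gripper is clear, so I'm handing in.

```bash
python3 -c "
from rig import arm
print(arm.close_job())"
```

```text
the job is handed in; nothing more can be done
None
```

The job is handed in (no verdict was returned): the last pictures show forceps and scalpel flat and apart in the trough and both open jars upright in their own wells; I never gripped the look-alikes, but took no final picture of them.

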